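# Lift the boiled bottle cap out of the bowl with tongs

## Task

The feeding-bottle cap standing in the shallow round bowl has just been boiled, so no part of the robot may touch it: pick up the steel tongs by their arms, close their tips on the cap, and lift it out of the bowl, at least 10 cm higher than it stood. Finish while still holding it there, steady in the tongs over the bowl so that it drips back into it; put nothing down and let nothing go. Do not shove the bowl or disturb the other things on the ledge.

Things in the scene. Friction and masses are not known exactly. Their poses are not given: they have to be found in the camera images.
- tongs: steel kitchen tongs, about 120 g, 225 mm long, lying on their side; the arms are straps on edge, 24 mm high, that open and close horizontally. Origin: underside of the hinge barrel (26 mm across); x from hinge to tips, y to the left arm, z up. A spring holds them open: squeeze both arms at the grip point. They yield from 6 N per finger, 9 N at tips 40 mm apart, and follow the fingers open again.
- tongs_grip (a point): grip point: midway between the arms, 92.5 mm from the origin along x (near the centre of mass), half-way up (12 mm). The arms here are flat plates 66 mm long, 24 mm high; over their outsides 56 mm when open, about 47 mm half squeezed (tips 60 mm apart inside), about 36 mm with the tips 40 mm apart. Axes as the tongs.
- tongs_tip (a point): point midway between the tip plates, 185 mm from the origin along x (92.5 mm beyond the grip point), half-way up (12 mm). The tip plates are flat, 42 mm long along x, 24 mm high, 4 mm thick; inside they are about 80 mm apart when open and parallel when 40 mm apart. Axes as the tongs.
- tongs_left (a joint): closing angle of each tongs arm: 0 fully open, about 0.11 rad with the tips 40 mm apart, 0.20 the stop (tips about 6 mm apart)
- bowl: shallow round ceramic bowl, 132 mm across the rim, 22 mm high, inner floor 6 mm above its underside; origin at the centre of its underside. Its place may be swapped with the soap rest's.
- soap_rest: bystander: wooden soap rest, 120 x 85 mm, 20 mm high; origin at the centre of its underside
- soap: bystander: bar of soap 75 x 48 x 24 mm on the soap rest; origin at the centre of its underside
- tumbler: bystander: steel tumbler, 74 mm across the rim, 110 mm high; origin at the centre of its underside
- mug: bystander: white mug, 76 mm across, 85 mm high, handle to its +y; origin at the centre of its underside
- feeding_bottle: bystander: clear feeding bottle standing without its cap, 58 mm across, 138 mm high; origin at the centre of its underside
- collar: bystander: white plastic collar ring, 48 mm across, 16 mm high, lying flat; origin at the centre of its underside
- bodna: bystander: orange plastic bodna (spouted water pot), 160 mm across, 170 mm high, spout to its -x, 146 mm from the axis; origin at the centre of its underside
- cap: the same cap as cap_center; origin at the centre of its underside
- cap_center (a point): the boiled cap: white plastic, a solid upright cylinder 40 mm across and 51 mm tall (straight sides to 46 mm, then a slight dome), 28 to 53 g, standing on the bowl's inner floor; the point is on its axis, 25 mm above its underside; z along its axis

How it is judged (in metres and radians):
On the way, in this order (a step that is already met when the one before it is completed fails the run):
1. the tongs are picked up off the ledge while the cap still stands in the bowl (height (world z) of tongs_grip above 0.03 m and contact force between the fingers and tongs above 1 N and height (world z) of cap_center below 0.045 m), for 0.2 s.
2. the tongs are closed on the cap (contact force between tongs and cap above 1 N and y of cap_center in the frame of tongs_tip between -0.015 and 0.015 m and value of joint tongs_left above 0.07 rad), for 0.2 s.
At the end, for the whole second after the job is handed in: the robot holds the tongs, the cap is pinched midway between their tips (15 mm across, 35 mm along), its centre over 120 mm above the ledge and within 66 mm of the bowl's centre from above, under 50 mm/s, untouched by the robot, the bowl on the ledge (all of step 2 and height (world z) of cap_center above 0.12 m and horizontal distance between cap_center and bowl below 0.066 m and contact force between the fingers and tongs above 1 N and contact force between each of the arm, the fingers and cap below 0.2 N and x of cap_center in the frame of tongs_tip between -0.035 and 0.035 m and linear speed of cap below 0.05 m/s and height (world z) of bowl below 0.01 m); the arm keeps its last pose, push and grip.
It fails at once if the robot itself touches the cap (contact force between any of the fingers, the arm and cap above 0.3 N).
It fails at once if the bowl is shoved more than 40 mm (distance of bowl from where it was at the start of the episode above 0.04 m).
It fails at once if a bystander is moved more than 30 mm (distance of any of tumbler, mug, feeding_bottle, collar, soap_rest, soap, bodna from where it was at the start of the episode above 0.03 m).
It also fails if it takes over 45 s, if anything falls off the work surface, if the arm or the gripper's body presses on something with over 40 N, if the wrist force passes 120 N, or if a joint passes its speed limit or range.

## Robot

A 6-joint arm with a two-finger parallel gripper is mounted at the origin on the work surface. World frame = base frame: x ahead of the robot, y to its left, z up, the work surface at z = 0. Lengths are in mm, angles in rad, forces in N, time in s.
With the tool pointing down it reaches from about 350 to 775 mm from the base axis. Payload 7.3 kg.
Tool frame: the origin (TCP) lies on the front face of the gripper's body, between the roots of the fingers; the fingertips stand 66 mm ahead of it and the grasp point (between the pads) lies 47 mm ahead of it (bot.tcp_to_grasp is the z of the grasp point in the tool frame, in mm); z points along the fingers, y is the direction in which the jaws open and shut (so a half turn about z gives the same grasp; the last joint's range is limited). The gripper opens to 92 mm and grips with 3 to 60 N. Pads are 19 mm wide; open, the fingers measure 130 mm over their backs; the gripper's body (75 mm by 190 mm) begins 47 mm behind the grasp point.
Start: joints at [-1.35, 0.342, 1.524, -0, 1.275, -0.146], TCP at [188.303, -490.082, 292.241] pointing down, gripper open.
Joint ranges: [-2.53, 2.53], [-0.77, 2.02], [0.04, 2.7], [-1, 4.14], [0.28, 2.66], [-3.11, 3.11]. Speed limits (rad/s): [2.57, 2.57, 3.14, 3.14, 3.14, 3.14].

## Interface

Orientations are given as [roll, pitch, yaw] about the fixed x, y, z axes, in that order (R = Rz(yaw) Ry(pitch) Rx(roll)).
In Python, from plant import bot gives the robot as it stands.
- The arm moves only by the tool carry_out, never from a script. Its argument "deltas" is a list that holds one entry, the list of rows, each a list of 4 numbers: the shift along the tool's x, y, z in mm, then the turn about the tool's z in units of 5 degrees (1.0 is 5 degrees). A call has 1 to 20 rows; each row is the pose to reach, as a shift and turn from the pose commanded when the call began, along the tool's axes at that moment; what a row does not reach only later rows make up. A row lasts 1/10 s, in which the tool goes at most 50 mm and 8.59 degrees, less where a joint would pass 70% of its speed; a pose out of reach is approached as far as the arm can. A call with a gripper value outside its range is refused whole. "fingers" is the finger opening in mm, from 0 to 91.8, set as the call begins (left out, the last holds). The fingers move at their own pace and stop on an object; the grip force is fixed at half the most. Time passes only in rows, so rows that repeat a pose let the fingers close. It gives the time, the measured TCP pose, the force and the opening at its end, in the units of the state.
- bot.get_obs(): the state, without advancing time (a new reading comes with each control period).
- bot.capture(name): name is "side" or "top"; returns (picture, depth): 400x640x3 uint8, blue, green, red; 400x640 float32, mm along the optical axis (not along the pixel's ray), 0 where there is no reading.
- bot.camera_model(name): a dict with "K" (3x3 intrinsics, pixels), "camera_from_world" (4x4, takes a point from world to camera coordinates). Camera axes: x right, y down, z forward; pixel columns grow to the right and rows downward; lengths in mm; the calibration is good to about 2 mm. A picture is of the moment at which its call begins. camera_model takes no time and is no camera call.
- bot.close_job(): hands the job in, once; it reports no verdict.
The state is a dict: "time": time; "joint_positions": joint angles; "dq": joint speeds; "tau": joint torques, N m; "tool_pos": TCP position; "tcp_rot": TCP orientation; "contact_force": force on the tool from outside, world axes, zero at the start; "moment": the same for the moment, N m; "grip_width": finger opening in mm.
Only numpy, scipy, OpenCV 4.12 (cv2) and the standard library are available. Lean on these libraries where they do the work, as an engineer would, in place of code of your own. Each camera call takes 0.05 s, during which the arm holds its last target. There are 200 camera calls.

## Working session

There is one attempt and no reset: what is moved stays moved. The work goes in short steps, Python scripts to look and compute and a tool call to move; the robot and the scene stay as the last step left them, time stands still between calls to the robot, and variables do not carry over. Pictures are saved under pics/ and viewed, about 8 in all and at most 12, crops included, and the job is handed in when it is done.

Besides the shell and the picture viewer there is one more tool, called after "Emit:" by a JSON object that holds its "fn" and its "kwargs". carry_out: Moves the arm, as the interface text tells. Its arguments: {"type":"object","properties":{"deltas":{"type":"array","items":{"type":"array","items":{"type":"array","items":{"type":"number"}}}},"fingers":{"type":"number"}},"required":["deltas"]}

```bash
mkdir -p pics
cat > h.py <<'E'
import numpy as np, cv2
from plant import bot
def snap(name,fn):
    im,d=bot.capture(name); cv2.imwrite(f'pics/{fn}.png',im); np.save(f'pics/{fn}.npy',d); return im,d
def world(name,d,u=None,v=None):
    m=bot.camera_model(name);K=np.array(m['K']);T=np.linalg.inv(np.array(m['camera_from_world']))
    if u is None: v,u=np.mgrid[:d.shape[0],:d.shape[1]]
    u=np.asarray(u);v=np.asarray(v);z=d[v,u] if d.ndim==2 else d
    P=np.stack([(u-K[0,2])/K[0,0]*z,(v-K[1,2])/K[1,1]*z,z,np.ones_like(z)],-1)
    return (P@T.T)[...,:3]
E
python3 - <<'E'
from h import *
for n in('top','side'):
    snap(n,n+'0'); m=bot.camera_model(n); print(n,np.round(m['K'],1).tolist(),np.round(m['camera_from_world'],3).tolist())
print(bot.get_obs())
E
```

```text
top [[445.4, 0.0, 318.9], [0.0, 445.4, 194.9], [0.0, 0.0, 1.0]] [[0.004, -1.0, -0.009, -62.149], [-0.997, -0.003, -0.076, 576.058], [0.076, 0.009, -0.997, 1141.959], [0.0, 0.0, 0.0, 1.0]]
side [[414.7, 0.0, 317.9], [0.0, 414.7, 196.7], [0.0, 0.0, 1.0]] [[-0.744, -0.669, -0.009, 396.23], [-0.356, 0.408, -0.84, 292.0], [0.566, -0.622, -0.542, 751.325], [0.0, 0.0, 0.0, 1.0]]
{'time': 0.1, 'joint_positions': array([-1.35000990e+00,  3.42630863e-01,  1.52491060e+00, -1.20826575e-07,
        1.27538741e+00, -1.46003645e-01]), 'dq': array([ 3.79651930e-04, -2.19617354e-03, -1.51420326e-03,  5.53078776e-04,
       -3.61564256e-04,  7.09136504e-06]), 'tau': array([ 1.98642876e-03, -4.32001591e+01, -2.44695139e+01,  7.19139003e-02,
        5.25549031e-02, -4.96164978e-05]), 'tool_pos': array([ 188.23562556, -489.8072669 ,  291.6297122 ]), 'tcp_rot': array([-3.14027063e+00, -1.94286674e-04,  3.66789976e-01]), 'contact_force': array([ 0.77971858, -0.62177376,  0.53152296]), 'moment': array([ 0.00919944, -0.00224841,  0.01013542]), 'grip_width': 92.12046752201692}
```

View pics/top0.png

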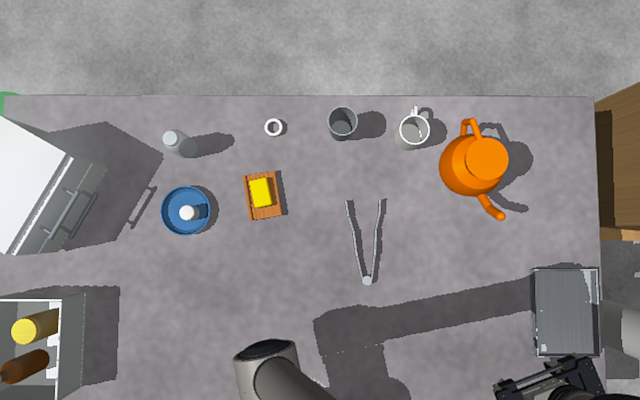

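View pics/side0.png

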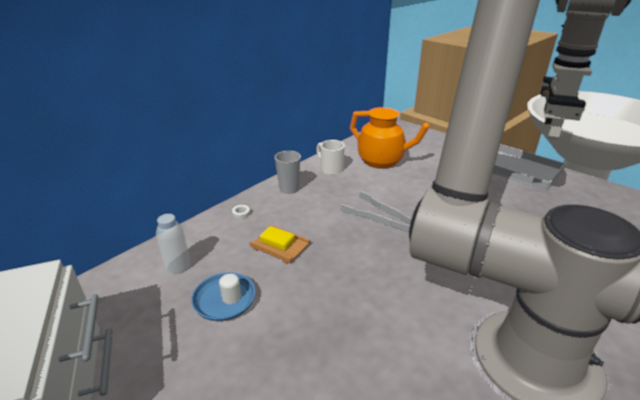

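The top view shows the tongs with the hinge at (367,281) and tips at (350,200) and (383,200), pointing along +x. The bowl is at (186,210) with the cap at (188,213), and the soap rest at (262,193). The side view agrees, with the bottle behind the bowl.

Run:
```python
from h import *
d=np.load('pics/top0.npy'); W=world('top',d); im=cv2.imread('pics/top0.png')
def box(u0,u1,v0,v1,zmin,zmax=400):
    P=W[v0:v1,u0:u1].reshape(-1,3);P=P[(P[:,2]>zmin)&(P[:,2]<zmax)];return P
t=box(335,395,192,290,12,60); print('tongs',len(t),t.min(0),t.max(0))
h=t[t[:,0]<t[:,0].min()+24];print('hinge',h.mean(0),h.min(0),h.max(0))
tip=t[t[:,0]>t[:,0].max()-40]; m=np.median(tip[:,1]);L=tip[tip[:,1]>tip[:,1].mean()];R=tip[tip[:,1]<tip[:,1].mean()]
print('tips L',L.mean(0),L.max(0),'R',R.mean(0),R.min(0))
c=box(175,205,200,225,48,80);print('cap top',len(c),c.mean(0),c.min(0),c.max(0))
b=box(155,215,180,240,14,32);print('bowl rim',b.mean(0),b.min(0),b.max(0))
s=box(240,285,165,220,10,60);print('soaprest',s.min(0),s.max(0))
s=box(160,200,125,165,20,160);print('bottle',s.min(0),s.max(0))
print('table z',np.median(W[240:260,230:320,2]))
big=cv2.resize(im[190:292,335:400],None,fx=5,fy=5,interpolation=cv2.INTER_CUBIC)
big2=cv2.resize(im[170:250,150:290],None,fx=5,fy=5,interpolation=cv2.INTER_CUBIC)[:400]
o=np.zeros((510,325+460,3),np.uint8);o[:,:325]=big;o[:400,325:]=big2[:,:460];cv2.imwrite('pics/crop0.png',o)
```

```text
tongs 364 [ 346.92370382 -219.11095392   12.0015269 ] [ 565.68478165 -127.96927678   31.15298976]
hinge [ 359.43496887 -182.08362403   24.47207948] [ 346.92370382 -195.21971273   12.19792205] [ 370.21491517 -167.37881331   30.78486248]
tips L [ 544.94263613 -130.91995892   24.10537773] [ 562.90658505 -127.96927678   28.09152839] R [ 547.53248751 -215.80438554   22.67865881] [ 526.67935827 -219.11095392   12.07695638]
cap top 197 [529.51991551 274.53607586  56.91047106] [511.26672678 256.79572954  48.60752128] [549.65048033 295.16886343  65.05514324]
bowl rim [536.19202645 296.56684341  20.76123921] [470.48037303 225.4877859   14.01172238] [601.12257557 355.29808933  31.0507408 ]
soaprest [512.58272897  39.34364033  10.14807934] [641.55234395 142.36719322  45.56984333]
bottle [674.79876953 266.31900712  20.07703949] [732.33890533 322.6087531  145.50167515]
table z 1.6898723191281988
```

View pics/crop0.png

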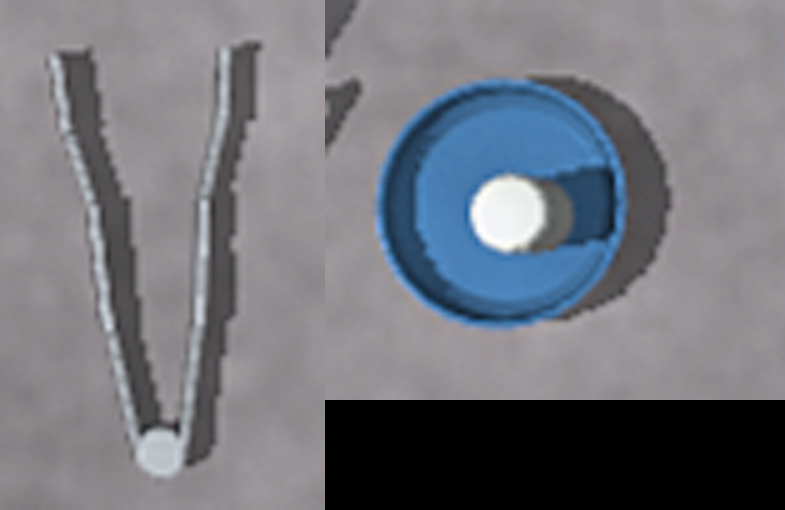

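The crop shows the hinge at crop (160,453) and the tips at (55,55) and (225,50), so yaw is about 0.05. The cap sits about 15 mm to the -y side of the bowl's centre. Next I'll move over the grip point (452,-178).

Emit:
{"fn": "carry_out", "kwargs": {"deltas": [[[30,-16,0,0.3],[66,-36,0,0.7],[102,-56,10,1.1],[138,-76,25,1.5],[174,-96,40,1.9],[210,-116,55,2.3],[246,-136,70,2.7],[282,-156,85,3.1],[315,-174,100,3.4],[340,-187,115,3.66],[352,-193,130,3.66],[358,-196.6,140,3.66],[358,-196.6,142,3.66],[358,-196.6,142,3.66],[358,-196.6,142,3.66]]], "fingers": 91.8}}

```text
time: 1.6
tool_pos: [451.8, -179.1, 150.8]
tcp_rot: [3.141, -0.001, 0.046]
contact_force: [-0.2, -0.2, -0.3]
grip_width: 91.8
```

Run:
```python
from h import *
a,_=snap('top','top1'); b,_=snap('side','side1')
A=cv2.resize(a[150:320,280:460],None,fx=2.2,fy=2.2); B=cv2.resize(b[140:330,300:480],None,fx=2.2,fy=2.2)
o=np.zeros((420,800,3),np.uint8);o[:A.shape[0],:A.shape[1]]=A;o[:B.shape[0],400:400+B.shape[1]]=B;cv2.imwrite('pics/c1.png',o)
s=bot.get_obs();print(s['tool_pos'],s['tcp_rot'],s['contact_force'])
```

```text
[ 451.91255254 -178.99594541  150.88275223] [ 3.14074590e+00 -1.05315626e-03  4.62178527e-02] [-0.27811982  0.01230723 -0.25116769]
```

View pics/c1.png

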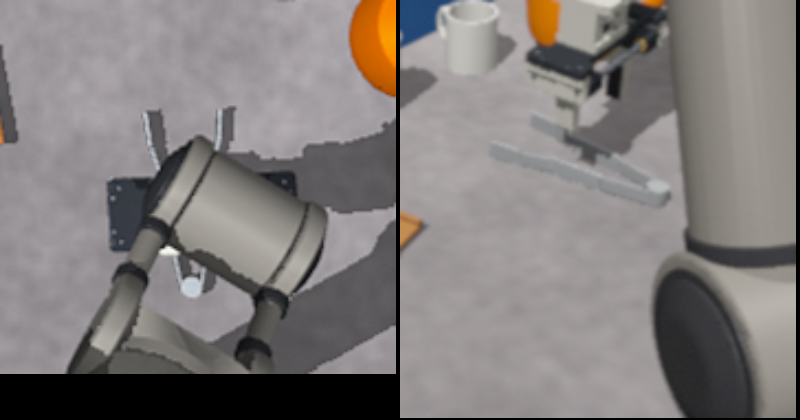

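The gripper (body at crop (110-295, 180-250)) straddles the tongs squarely, with the hinge and tips visible on either side. I'll descend with the jaws open, then squeeze partway.

Emit:
{"fn": "carry_out", "kwargs": {"deltas": [[[0,0,20,0],[0,0,45,0],[0,0,65,0],[0,0,75,0],[0,0,79,0],[0,0,79,0],[0,0,79,0]]]}}

```text
time: 2.4
tool_pos: [452.4, -178.6, 72.0]
tcp_rot: [3.141, -0.001, 0.047]
contact_force: [0.5, -0.2, 0.3]
grip_width: 92.0
```

Emit:
{"fn": "carry_out", "kwargs": {"deltas": [[[0,0,0,0],[0,0,0,0],[0,0,0,0],[0,0,0,0],[0,0,0,0],[0,0,0,0],[0,0,0,0],[0,0,0,0],[0,0,0,0],[0,0,0,0]]], "fingers": 49}}

```text
time: 3.4
tool_pos: [452.2, -178.3, 71.3]
tcp_rot: [3.141, -0.001, 0.047]
contact_force: [1.1, -0.8, 1.6]
grip_width: 49.0
```

Holding at 49 mm. I'll lift gently and check.

Emit:
{"fn": "carry_out", "kwargs": {"deltas": [[[0,0,-5,0],[0,0,-15,0],[0,0,-30,0],[0,0,-50,0],[0,0,-70,0],[0,0,-90,0],[0,0,-105,0],[0,0,-110,0],[0,0,-110,0],[0,0,-110,0],[0,0,-110,0]]]}}

```text
time: 4.5
tool_pos: [451.5, -177.9, 180.4]
tcp_rot: [-3.141, 0.002, 0.047]
contact_force: [0.1, 0.5, -1.3]
grip_width: 49.3
```

Run:
```python
from h import *
a,d=snap('top','top2'); b,_=snap('side','side2')
A=cv2.resize(a[150:320,280:460],None,fx=2.2,fy=2.2); B=cv2.resize(b[100:290,300:480],None,fx=2.2,fy=2.2)
o=np.zeros((420,800,3),np.uint8);o[:A.shape[0],:A.shape[1]]=A;o[:B.shape[0],400:400+B.shape[1]]=B;cv2.imwrite('pics/c2.png',o)
W=world('top',d);P=W[170:300,320:410].reshape(-1,3);P=P[(P[:,2]>80)&(P[:,2]<160)]
print(len(P)); 
for lo,hi in((330,375),(520,545),(545,580)):
    q=P[(P[:,0]>lo)&(P[:,0]<hi)&(abs(P[:,1]+178)<50)]
    m=q[:,1].mean();print(lo,len(q),q.mean(0),[ (g.mean(0).round(1).tolist(),g.max(0).round(1).tolist()) for g in (q[q[:,1]>m],q[q[:,1]<m])])
```

```text
273
330 130 [ 359.20048707 -180.84210073  132.03990756] [([359.2, -174.5, 131.5], [373.9, -165.7, 137.9]), ([359.2, -188.2, 132.7], [374.2, -182.5, 137.5])]
520 55 [ 532.79846752 -174.49079913  130.22416638] [([532.4, -137.5, 130.7], [544.0, -134.5, 138.3]), ([533.1, -205.3, 129.8], [544.9, -203.3, 136.8])]
545 43 [ 555.15489584 -177.67560665  130.36742567] [([554.1, -134.9, 130.4], [560.9, -132.5, 136.2]), ([555.9, -205.6, 130.3], [565.3, -204.0, 138.5])]
```

View pics/c2.png

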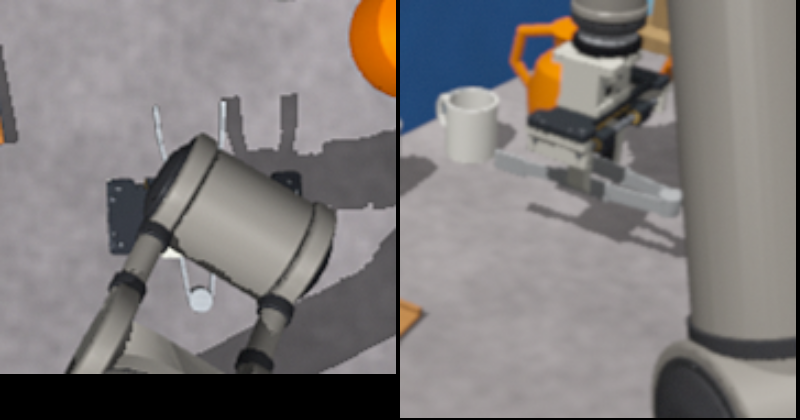

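The tongs came up level: hinge at crop (200,299), tips at (155,110) and (224,103), tip midpoint about (544,-171). I'll carry them across above the cap at about (530,275).

Emit:
{"fn": "carry_out", "kwargs": {"deltas": [[[0,-8,0,0],[0,-25,0,0],[1,-50,0,0],[2,-82,0,0],[2,-116,0,0],[3,-150,0,0],[3,-184,0,0],[4,-218,0,0],[4,-252,0,0],[5,-286,0,0],[5,-320,0,0],[6,-354,0,0],[6,-386,0,0],[7,-412,0,0],[7,-430,0,0],[7,-441,0,0],[7,-446,0,0],[7,-446,0,0],[7,-446,0,0],[7,-446,0,0]]]}}

```text
time: 6.6
tool_pos: [438.0, 266.9, 181.2]
tcp_rot: [3.141, 0.0, 0.046]
contact_force: [-0.1, -0.8, -1.2]
grip_width: 49.0
```

Run:
```python
from h import *
a,d=snap('top','top3'); b,_=snap('side','side3')
A=cv2.resize(a[150:320,110:270],None,fx=2.5,fy=2.5,interpolation=cv2.INTER_CUBIC); B=cv2.resize(b[180:350,140:300],None,fx=2.5,fy=2.5,interpolation=cv2.INTER_CUBIC)
cv2.imwrite('pics/c3.png',np.hstack([A,B]))
W=world('top',d);P=W[150:320,110:270].reshape(-1,3)
T=P[(P[:,2]>100)&(P[:,2]<155)&(abs(P[:,1]-275)<50)]
for lo,hi in((320,365),(505,530),(530,565)):
    q=T[(T[:,0]>lo)&(T[:,0]<hi)]
    m=q[:,1].mean();print(lo,len(q),[ (g.mean(0).round(1).tolist(),g.max(0).round(1).tolist()) for g in (q[q[:,1]>m],q[q[:,1]<m])])
c=P[(P[:,2]>50)&(P[:,2]<68)&(abs(P[:,0]-530)<40)&(abs(P[:,1]-275)<40)];print('cap',len(c),c.mean(0),c.min(0),c.max(0))
s=bot.get_obs();print(s['tool_pos'],s['tcp_rot'])
```

```text
320 164 [([347.9, 270.3, 132.2], [364.2, 279.5, 138.6]), ([347.7, 253.9, 130.2], [364.2, 261.4, 139.8])]
505 97 [([517.9, 305.0, 127.7], [529.0, 309.4, 139.7]), ([518.2, 237.8, 127.8], [529.4, 240.9, 137.6])]
530 83 [([539.5, 307.7, 128.5], [549.4, 311.8, 138.8]), ([541.3, 236.9, 128.3], [553.2, 240.1, 139.0])]
cap 159 [529.51714073 277.75779615  57.69811571] [511.33232366 264.04024549  50.55699271] [549.54378578 295.09013105  63.5879104 ]
[437.98352537 267.02645256 181.24003461] [3.14141372e+00 3.56138028e-05 4.63662953e-02]
```

View pics/c3.png

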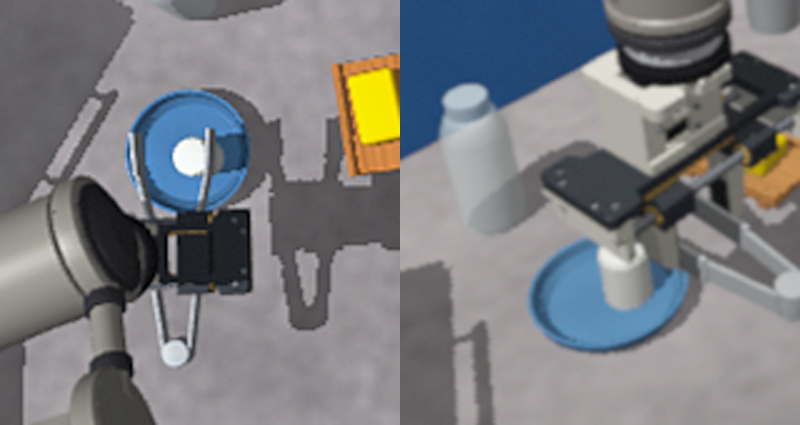

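The tips straddle the cap, at crop (133,135) and (208,130) with the cap at (190,157). The tip midline is about 3 mm to the right of the cap, so I'll correct that and descend.

Emit:
{"fn": "carry_out", "kwargs": {"deltas": [[[0,-2,5,0],[0,-3,15,0],[0,-3,28,0],[0,-3,42,0],[0,-3,56,0],[0,-3,68,0],[0,-3,76,0],[0,-3,80,0],[0,-3,82,0],[0,-3,82,0],[0,-3,82,0]]]}}

```text
time: 7.8
tool_pos: [438.0, 270.8, 99.6]
tcp_rot: [-3.141, -0.001, 0.047]
contact_force: [0.1, -0.4, -1.4]
grip_width: 49.0
```

Run:
```python
from h import *
a,d=snap('top','top4'); b,_=snap('side','side4')
A=cv2.resize(a[150:320,110:270],None,fx=2.5,fy=2.5,interpolation=cv2.INTER_CUBIC); B=cv2.resize(b[180:350,140:300],None,fx=2.5,fy=2.5,interpolation=cv2.INTER_CUBIC)
cv2.imwrite('pics/c4.png',np.hstack([A,B]))
W=world('top',d);P=W[150:320,110:270].reshape(-1,3)
T=P[(P[:,2]>40)&(P[:,2]<70)&(abs(P[:,1]-275)<50)&(P[:,0]>505)&(P[:,0]<565)]
for n,g in (('L',T[T[:,1]>300]),('R',T[T[:,1]<250]),('cap',T[abs(T[:,1]-275)<22])):print(n,len(g),g.mean(0).round(1),g.min(0).round(1),g.max(0).round(1))
```

```text
L 59 [528.1 310.6  50.4] [506.2 306.   40.7] [549.4 316.1  59.7]
R 57 [530.3 241.8  50.6] [506.5 239.5  40.2] [552.8 244.9  57.9]
cap 206 [529.3 273.6  56.2] [511.3 255.7  41.2] [549.5 294.4  63.5]
```

View pics/c4.png

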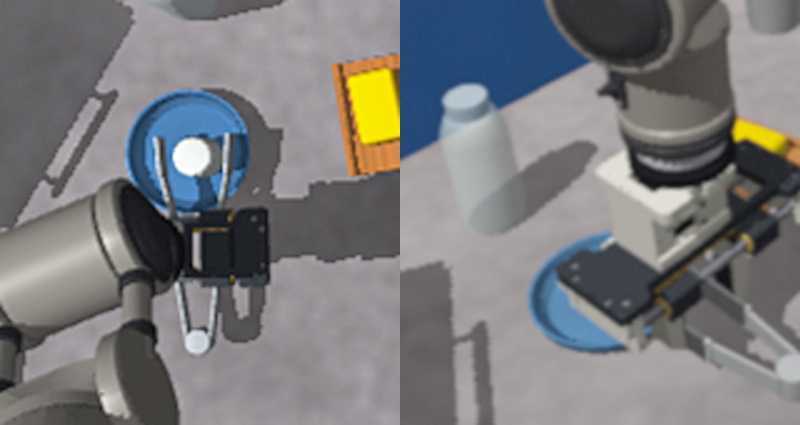

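The plates straddle the cap evenly (right plate at (227,160), left at (162,165), cap at (192,157)), 1–2 mm off the midline. Closing in two stages.

Emit:
{"fn": "carry_out", "kwargs": {"deltas": [[[0,1.5,0,0],[0,1.5,0,0],[0,1.5,0,0],[0,1.5,0,0],[0,1.5,0,0]]], "fingers": 39}}

```text
time: 8.4
tool_pos: [437.8, 269.2, 99.2]
tcp_rot: [3.142, -0.0, 0.047]
contact_force: [-0.1, 0.0, -1.4]
grip_width: 39.0
```

Emit:
{"fn": "carry_out", "kwargs": {"deltas": [[[0,0,0,0],[0,0,0,0],[0,0,0,0],[0,0,0,0],[0,0,0,0],[0,0,0,0],[0,0,0,0],[0,0,0,0],[0,0,0,0],[0,0,0,0]]], "fingers": 28}}

```text
time: 9.4
tool_pos: [437.8, 269.2, 99.2]
tcp_rot: [3.142, 0.0, 0.047]
contact_force: [0.7, -0.2, -1.1]
grip_width: 35.4
```

The fingers stopped at 35.4 mm (about 36 expected with the tips 40 mm apart), so the cap is pinched. Lifting slowly and drifting slightly toward the bowl's centre.

Emit:
{"fn": "carry_out", "kwargs": {"deltas": [[[0,0,-3,0],[0,0,-8,0],[0,0,-15,0],[0,0,-24,0],[0,0,-35,0],[0,0,-47,0],[0,0,-60,0],[0,-2,-74,0],[1,-4,-88,0],[2,-6,-101,0],[3,-8,-112,0],[4,-10,-121,0],[5,-11,-127,0],[5,-12,-130,0],[5,-12,-130,0],[5,-12,-130,0],[5,-12,-130,0],[5,-12,-130,0]]]}}

```text
time: 11.2
tool_pos: [442.1, 281.2, 228.7]
tcp_rot: [3.141, 0.001, 0.047]
contact_force: [-0.4, -0.1, -0.8]
grip_width: 35.8
```

Run:
```python
from h import *
a,d=snap('top','top5'); b,_=snap('side','side5')
A=cv2.resize(a[150:320,110:270],None,fx=2.5,fy=2.5,interpolation=cv2.INTER_CUBIC); B=cv2.resize(b[130:300,140:300],None,fx=2.5,fy=2.5,interpolation=cv2.INTER_CUBIC)
cv2.imwrite('pics/c5.png',np.hstack([A,B]))
W=world('top',d);P=W[150:320,110:270].reshape(-1,3)
T=P[(P[:,2]>165)&(P[:,2]<200)&(abs(P[:,1]-287)<50)&(P[:,0]>505)&(P[:,0]<575)]
c=T[T[:,2]>178];print('cap',len(c),c.mean(0),c.min(0),c.max(0)); print('all',T.min(0),T.max(0))
b=P[(P[:,2]>14)&(P[:,2]<32)&(abs(P[:,0]-535)<75)&(abs(P[:,1]-290)<75)];print('bowl',b.min(0),b.max(0))
s=bot.get_obs();print(s['time'],s['tool_pos'],s['tcp_rot'],s['grip_width'],s['contact_force'])
```

```text
cap 346 [532.72848636 285.07074886 185.10987467] [506.20775124 262.20645591 178.00700488] [556.18763757 310.81346755 192.68083986]
all [506.20775124 262.10658416 165.3072616 ] [556.99944289 310.81346755 192.68083986]
bowl [475.59614457 225.10236856  14.04122155] [601.1408443  353.2472102   29.26808508]
11.3 [442.14355406 281.29655303 228.94837512] [3.14130283e+00 4.03434067e-04 4.73474169e-02] 35.59203392121673 [-0.08521004 -0.26085202 -1.55602094]
```

View pics/c5.png

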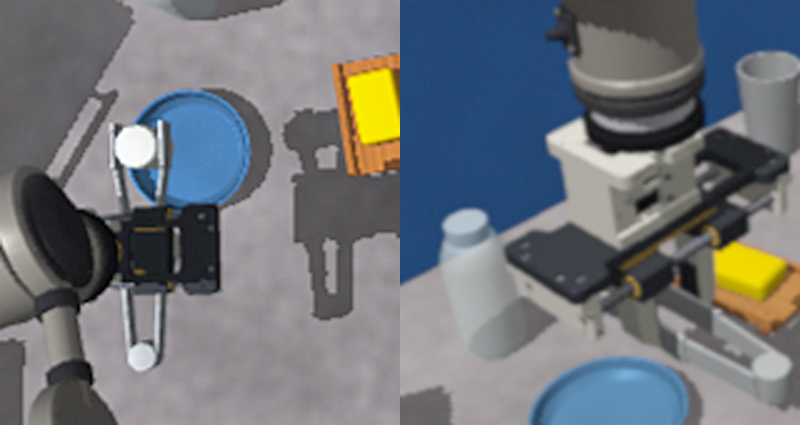

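The cap is clamped between the tips (crop (135,147)), its centre at about (533,286) and 160 mm up. The bowl is empty, unmoved and centred at about (537,289). Handing in.

```bash
python3 -c "
from plant import bot
print(bot.close_job()); s=bot.get_obs(); print(s['time'],s['tool_pos'],s['grip_width'])"
```

```text
the job is handed in; nothing more can be done
None
the job is handed in; nothing more can be done
```

I picked up the tongs at their grip point and lowered the open tips over the cap. I then closed them on it, lifted 130 mm with the robot clear of the cap, and handed the job in at about 11.3 s with the grip still on.

**Cap:** The last check, from the top camera, put its centre about 160 mm above the ledge and within 5 mm of the bowl's centre. It sat centred between the tip plates, and the fingers held steady at about 35.6 mm.

**Surroundings:** The bowl was within a few mm of where it started, about the accuracy of the measurement. The soap rest, soap and bottle looked undisturbed. I did not measure the bystanders again at the end, and the collar, mug and bodna were outside the last picture.

No check failed or disagreed. The hand-in reported no verdict.

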